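# Draw the tool case shut with its over-centre latch

### The job

The small grey tool case on the bench is standing ajar on its rubber seal with its draw latch undone. Hook the wire bail over the keeper on the lid so that its crossbar sits right under the keeper's nose, then press the lever over past centre and fully home, so that the latch holds the lid drawn in. Work gently by feel, never forcing the latch or the case, and leave the spools, the wax tin and the bottle where they stand.

Things in the scene. Friction and masses are not known exactly. Their poses are not given: they have to be found in the camera images.
- case: Grey tool case, upright, fixed, 200 mm long (y), 130 mm across with its lid (x), 165 mm high. Origin: middle of its underside; x from lid to body across the joint (at x = -17 mm), z up. Latch across the top at y = 0: lever on the body half, keeper on the lid. Forcing is over 60 N of finger force on case or latch (a pinch counts twice), or over 30 N of bail on keeper or lid while hooking.
- case_lid: Lid half, 48 mm deep, on the case's -x side, hinged along the foot of the joint (origin on the hinge, axes as the case's when shut). The springy seal holds it ajar, its top about 15 mm out to -x (0.095 rad), resisting 4 N per mm; the fastened latch pulls the top in by 6 to 13 mm, never quite shut.
- keeper_seat (a point): On the lid's top face at the keeper's nominal throat (case x -37 mm if shut). Keeper: hook 16 mm wide (y), floor 2 mm over the face, nose 11 to 15 mm high, reaching 5 mm to -x of the throat; the crossbar goes down outside the nose, then back (+x) under it. It has slotted holes: the true throat is up to 3 mm off in x either way, not measured.
- lever (a joint): Steel channel lever, 26 mm wide. 0 rad: shut, level, pointing to +x; grows as it swings up towards the lid, 1.57 upright, 2.18 open stop. Light friction holds it. With the bail hooked the load starts between 1.6 and 1.0 rad and takes up to about 10 N at its end; dead centre is near 0.4 rad: below, it pulls itself shut; let go above, it springs open.
- lever_pivot (a point): Lever's pivot axis (along y): 14 mm over the case's top, 22 mm to +x of the joint. The bail is hinged on the lever 18 mm from this axis, at -13 degrees (below +x) when shut, turning with the lever.
- lever_tip (a point): Middle of the lever's outer face near its end: lever shut, 50 mm to +x of the pivot and 8 mm above it, turning with the lever. The face is flat from the pivot to here, looks up when shut and towards the lid when the lever stands open; a thumb lip goes on 12 mm further.
- bail: Wire bail: two 5 mm round arms 40 mm apart (y), hinged on the lever (origin on the hinge axis), a 5 mm crossbar at -67.5, 0, -4 mm in its own axes (the case's axes when shut), a finger tab on the crossbar. It stays raised by friction. Only with the lever near its open stop does it reach past the nose, by 2 to 8 mm.
- bail_tab (a point): Centre of the finger tab, 22 mm wide (y), 3 mm thick (x), 18 mm high: 7 mm outside (-x) and 9 mm above the crossbar's axis in the bail's own axes. Handy to pinch from above across its width; it turns between the fingers as the bail swings. Tab stays clear of the nose.
- bail_bar (a point): Middle of the crossbar's axis.
- thread_spool_brown: Bystander: brown thread spool, 40 mm across, 49 mm high; origin under its middle.
- thread_spool_cream: Bystander: cream thread spool, 40 mm across, 49 mm high; origin under its middle.
- wax_tin: Bystander: white round tin, 68 mm across, 43 mm high; origin under its middle.
- dye_bottle: Bystander: small amber dropper bottle, 34 mm across, 102 mm high; origin under its middle.

How it is judged (in metres and radians):
On the way:
1. the bail's crossbar is down at the keeper, lower than its nose, while the lever still stands up (over 1.2 rad) (z of bail_bar in the frame of keeper_seat below 0.01 m and x of bail_bar in the frame of keeper_seat between -0.0125 and 0.003 m and value of joint lever above 1.2 rad), for 0.2 s.
At the end, for the whole second after the job is handed in: The lever lies fully home (within 0.06 rad of shut) and at rest, the bail's crossbar is under the keeper's nose and pulls on the lid with over 8 N, and the lid's top is drawn in by the latch (keeper_seat less than 11.5 mm out from shut; it starts about 15 mm out) (value of joint lever below 0.06 rad and velocity of joint lever below 0.05 rad/s and contact force between bail and case_lid above 8 N and z of bail_bar in the frame of keeper_seat below 0.011 m and x of keeper_seat in the frame of case above -0.0485 m); the robot touches nothing.
It fails at once if the crossbar is jammed hard against the keeper or lid while it is being hooked (over 30 N with the lever still above 1.7 rad) (contact force between bail and case_lid above 30 N and value of joint lever above 1.7 rad).
It fails at once if the case, its lid or its latch is forced: the fingers' forces on it add up to over 60 N (a pinch counts both fingers) (contact force between the fingers and case above 60 N).
It fails at once if a bystander (spool, wax tin or bottle) is moved over 20 mm (distance of any of thread_spool_brown, thread_spool_cream, wax_tin, dye_bottle from where it was at the start of the episode above 0.02 m).
It also fails if it takes over 61 s, if anything falls off the work surface, if the arm or the gripper's body presses on something with over 40 N, if the wrist force passes 120 N, or if a joint passes its speed limit or range.

### The arm

A 6-joint arm with a two-finger parallel gripper is mounted at the origin on the work surface; the furniture and walls round the work are solid. World frame = base frame: x ahead of the robot, y to its left, z up, the work surface at z = 0. Lengths are in mm, angles in degrees, forces in N, time in s.
With the tool pointing down it reaches from about 300 to 850 mm from the base axis. Payload 4.2 kg.
Tool frame: the origin (TCP) lies at the very end of the fingers, on their centre line; the grasp point (between the pads) lies 19 mm behind it (env.grip_depth is the distance from the TCP to the grasp point, in mm); z points along the fingers, y is the line along which they close (so a half turn about z gives the same grasp; the last joint's range is limited). The gripper opens to 91 mm and grips with 3 to 60 N. Pads are 32 mm wide; open, the fingers measure 118 mm over their backs; the gripper's body (76 mm by 178 mm) begins 60 mm behind the grasp point.
Start: joints at [70.015, 18.312, 89.639, -0, 72.044, -1.146], TCP at [185.675, 544.213, 213.976] pointing down, gripper open.
Joint ranges: [-177.97, 177.97], [-48.28, 115.42], [12.27, 149.76], [-77.06, 257.06], [2.81, 150.46], [-146.56, 146.56]. Speed limits (degrees/s): [147.25, 147.25, 180, 180, 180, 180].

### API

Orientations are given as [roll, pitch, yaw] about the fixed x, y, z axes, in that order (R = Rz(yaw) Ry(pitch) Rx(roll)).
In Python, from workcell import env, cams gives the robot as it stands.
- The arm moves only by the tool apply_moves, never from a script. Its argument "deltas" is a list of rows, each a list of 5 numbers: the shift along the tool's x, y, z in m, then the turn about the tool's z in rad, then the opening, from -1 (shut) to 1 (fully open), so that 0 is half open. In form: [[tx, ty, tz, roll, gripper], ...]. A call has 1 to 5 rows; each row is the pose to reach, as a shift and turn from the pose commanded when the call began, along the tool's axes at that moment; what a row does not reach only later rows make up. A row lasts 1/10 s, in which the tool goes at most 50 mm and 8.59 degrees, less where a joint would pass 70% of its speed; a pose out of reach is approached as far as the arm can. A call with a gripper value outside its range is refused whole. The fingers move at their own pace and stop on an object; "grip_force" is the grip in N (left out, the last holds). Time passes only in rows, so rows that repeat a pose let the fingers close. It gives the time, the measured TCP pose, the force, the opening and the grip force at its end, in the units of the state.
- env.state(): the state, without advancing time (a new reading comes with each control period).
- cams.grab_frame(name): name is "scene" or "top" or "wrist"; returns the picture (384x512x3 uint8, blue, green, red); there is no depth.
- cams.get_calibration(name): a dict with "mtx" (3x3 intrinsics, pixels), "eye" and "attitude" of the camera in the world; the wrist camera has in their place "tool_from_camera" (4x4, takes a point from camera to tool coordinates, whose origin is the TCP and whose axes are the flange's). Camera axes: x right, y down, z forward; pixel columns grow to the right and rows downward; lengths in mm; the calibration is good to about 2 mm. A picture is of the moment at which its call begins: read the wrist's pose just before it. get_calibration takes no time and is no camera call.
- env.job_done(): hands the job in; it is judged then, once.
The state is a dict: "time_s": time; "qpos": joint angles; "qvel": joint speeds; "effort": joint torques, N m; "ee_pos": TCP position; "ee_rot": TCP orientation; "force": force on the tool from outside, world axes, zero at the start; "torque": the same for the moment, N m; "gripper_width": finger opening in mm; "gripper_force": force on a finger pad.
Only numpy, scipy, OpenCV 4.12 (cv2) and the standard library are available. Lean on these libraries where they do the work, as an engineer would, in place of code of your own. Each camera call takes 0.05 s, during which the arm holds its last target. There are 200 camera calls.

## Working session

There is one attempt and no reset: what is moved stays moved. The work goes in short steps, Python scripts to look and compute and a tool call to move; the robot and the scene stay as the last step left them, time stands still between calls to the robot, and variables do not carry over. Pictures are saved under pics/ and viewed, at most 10 in all, crops included, and the job is handed in when it is done.

Besides the shell and the picture viewer there is one more tool, called after "Request:" as name([rows], argument=value, ...), one row to a line, values as JSON. apply_moves: Moves the arm, as the interface text tells. Its arguments: {"type":"object","properties":{"deltas":{"type":"array"},"grip_force":{"type":"number"}},"required":["deltas"]}

```bash
mkdir -p pics; ls; python3 - <<'E'
from workcell import env, cams
import cv2, numpy as np
print(env.state())
a=cams.grab_frame("scene");b=cams.grab_frame("top")
cv2.imwrite("pics/scene.png",a);cv2.imwrite("pics/top.png",b)
for n in("scene","top","wrist"):print(n,cams.get_calibration(n))
E
```

```text
pics
{'time_s': 0.0, 'qpos': array([ 7.00156389e+01,  1.83529244e+01,  8.97077758e+01,  9.32208548e-04,
        7.20431960e+01, -1.14698418e+00]), 'qvel': array([ 0.01386021, -0.02258033, -0.06405311,  0.04813359,  0.00899385,
       -0.05046282]), 'effort': array([ 1.29083099e-03, -4.12456656e+01, -2.31976014e+01,  7.28784339e-02,
        4.55361174e-02, -1.49941784e-04]), 'ee_pos': array([185.48711588, 543.71898095, 213.09813662]), 'ee_rot': array([-1.79896142e+02, -2.96582031e-03,  1.61162332e+02]), 'force': array([-0.14270439, -0.32740204,  0.95635195]), 'torque': array([-0.01109717,  0.02568927, -0.00764015]), 'gripper_force': 0.0, 'gripper_width': 91.50306437379601}
scene {'mtx': array([[364.09166565,   0.        , 256.93405628],
       [  0.        , 364.09166565, 196.04672884],
       [  0.        ,   0.        ,   1.        ]]), 'eye': array([1105.43545324,  233.06433919,  639.44781244]), 'attitude': array([-127.09368292,    1.22547914,   99.72410858])}
top {'mtx': array([[477.81413467,   0.        , 254.08958691],
       [  0.        , 477.81413467, 199.03900107],
       [  0.        ,   0.        ,   1.        ]]), 'eye': array([ 359.17416814,  137.10496738, 1190.00293425]), 'attitude': array([-174.9700508 ,   -0.88855258,  -88.88854554])}
wrist {'mtx': array([[342.68941444,   0.        , 254.37621695],
       [  0.        , 342.68941444, 191.6835198 ],
       [  0.        ,   0.        ,   1.        ]]), 'tool_from_camera': array([[-1.38157808e-05, -9.71942740e-01, -2.35217581e-01,
         6.55045731e+01],
       [ 9.99999986e-01, -5.28920121e-05,  1.59818949e-04,
        -3.72427295e-01],
       [-1.67775998e-04, -2.35217575e-01,  9.71942727e-01,
        -1.71123280e+02],
       [ 0.00000000e+00,  0.00000000e+00,  0.00000000e+00,
         1.00000000e+00]])}
```

```bash
python3 - <<'E'
import cv2, numpy as np
a=cv2.imread("pics/scene.png");b=cv2.imread("pics/top.png")
cv2.imwrite("pics/both.png",np.vstack([cv2.resize(a,(400,300)),cv2.resize(b,(400,300))]))
E
```

```text
(no output)
```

View pics/scene.png

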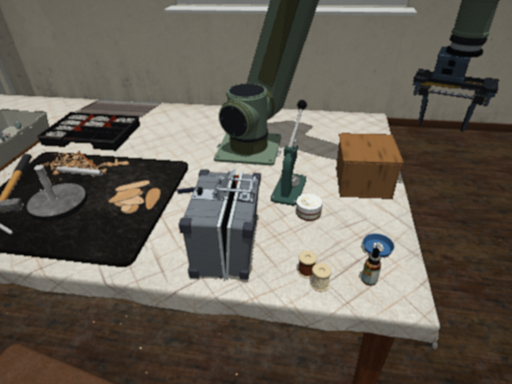

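View pics/top.png

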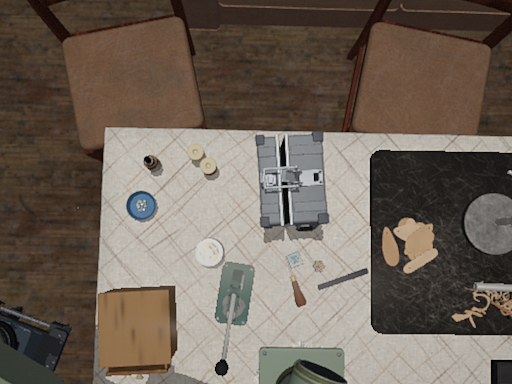

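The top view shows the case at about px (293,180). The lid is on the left (world +y), so case +x is about world −y, and the latch is near row 178. The brown and cream spools are at about (200,160), the bottle at (150,160) and the tin at (208,252).

```bash
cat > h.py <<'E'
import numpy as np, cv2
from scipy.spatial.transform import Rotation as R
from workcell import env, cams
def cam(n,st=None):
    c=cams.get_calibration(n)
    if n!="wrist": return c["mtx"],R.from_euler('xyz',c["attitude"],degrees=True).as_matrix(),np.array(c["eye"])
    T=c["tool_from_camera"];Rt=R.from_euler('xyz',st["ee_rot"],degrees=True).as_matrix()
    return c["mtx"],Rt@T[:3,:3],np.array(st["ee_pos"])+Rt@T[:3,3]
def ray(C,u,v,z):
    K,Rc,e=C; d=Rc@np.linalg.solve(K,[u,v,1.]); return e+d*(z-e[2])/d[2]
def proj(C,P):
    K,Rc,e=C; p=(np.atleast_2d(P)-e)@Rc; q=p@K.T; return q[:,:2]/q[:,2:]
E
python3 - <<'E'
from h import *
b=cv2.imread("pics/top.png")
cr=cv2.resize(b[120:245,240:350],None,fx=4.7,fy=4.7,interpolation=cv2.INTER_CUBIC)
cv2.imwrite("pics/topc.png",cr)
C=cam("top")
for p in [(257,135),(323,132),(327,223),(263,226)]: print(p,ray(C,*p,165).round())
E
```

```text
(257, 135) [590. 119. 165.]
(323, 132) [600. -25. 165.]
(327, 223) [401. -35. 165.]
(263, 226) [392. 103. 165.]
```

View pics/topc.png

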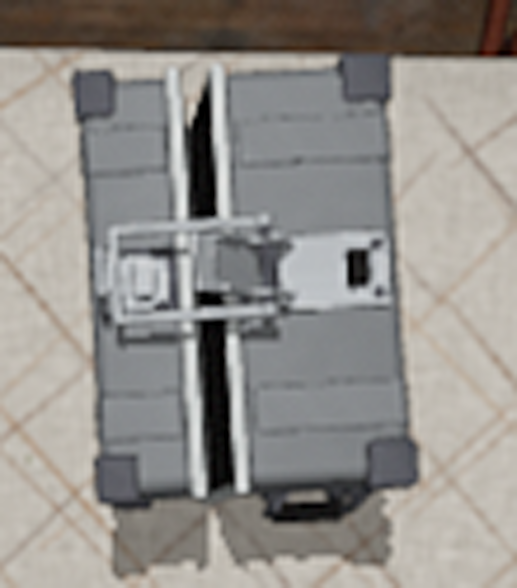

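Request:
apply_moves([
  [-0.02,-0.015,-0.04,0.14,1],
  [-0.05,-0.04,-0.07,0.28,1],
  [-0.085,-0.068,-0.09,0.42,1],
  [-0.12,-0.096,-0.11,0.56,1],
  [-0.155,-0.124,-0.12,0.7,1],
])

```text
time_s: 0.6
ee_pos: [293.2, 375.6, 335.5]
ee_rot: [179.9, -0.0, 120.8]
force: [0.8, 1.8, -0.7]
gripper_width: 91.3
gripper_force: 0.0
```

Request:
apply_moves([
  [-0.048,0.002,0,0.14,1],
  [-0.096,0.003,0,0.28,1],
  [-0.144,0.004,0,0.42,1],
  [-0.192,0.006,0,0.492,1],
  [-0.24,0.007,0,0.492,1],
])

```text
time_s: 1.1
ee_pos: [422.7, 173.0, 333.7]
ee_rot: [-180.0, -0.0, 92.8]
force: [1.1, 0.1, 0.4]
gripper_width: 91.3
gripper_force: 0.0
```

Request:
apply_moves([
  [-0.045,-0.02,0,0,1],
  [-0.09,-0.042,0,0,1],
  [-0.12,-0.056,0,0,1],
  [-0.12,-0.056,0,0,1],
  [-0.12,-0.056,0,0,1],
])

```text
time_s: 1.6
ee_pos: [372.1, 52.0, 334.0]
ee_rot: [180.0, -0.0, 92.8]
force: [0.1, -0.3, 0.2]
gripper_width: 91.3
gripper_force: 0.0
```

```bash
python3 - <<'E'
from h import *
st=env.state();print(st["ee_pos"],st["ee_rot"],st["qpos"].round())
w=cams.grab_frame("wrist");cv2.imwrite("pics/w1.png",w)
np.save("w1.npy",np.r_[st["ee_pos"],st["ee_rot"]])
cv2.imwrite("pics/w1v.png",cv2.resize(w,(800,600),interpolation=cv2.INTER_CUBIC))
E
```

```text
[372.12705806  51.97047757 333.96037818] [ 1.79967111e+02 -4.10089698e-02  9.27628765e+01] [ 6. -4. 99.  0. 85.  3.]
```

View pics/w1v.png

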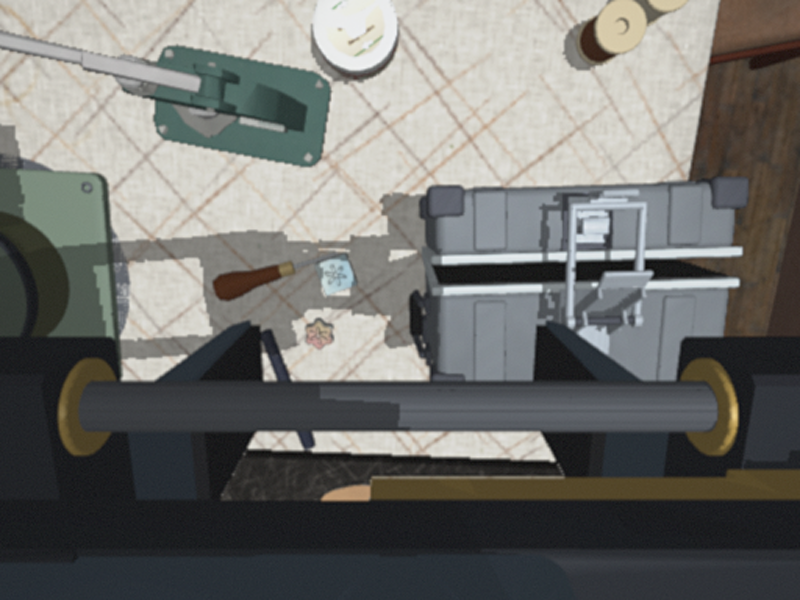

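The tool came out 120 mm short in world x because I had the sign of ty wrong. The latch is visible at view px (608,250).

Request:
apply_moves([
  [0.0,0.045,0,0,1],
  [0,0.09,0,0,1],
  [0,0.123,0,0,1],
  [0,0.123,0,0,1],
  [0,0.123,0,0,1],
])

```text
time_s: 2.15
ee_pos: [495.5, 59.6, 332.7]
ee_rot: [-179.8, -0.0, 93.0]
force: [-0.2, -0.1, 0.2]
gripper_width: 91.0
gripper_force: 0.0
```

```bash
python3 - <<'E'
from h import *
st=env.state();print(st["ee_pos"],st["ee_rot"])
w=cams.grab_frame("wrist");cv2.imwrite("pics/w2.png",w)
np.save("w2.npy",np.r_[st["ee_pos"],st["ee_rot"]])
cv2.imwrite("pics/w2v.png",cv2.resize(w[70:260,150:400],(790,600),interpolation=cv2.INTER_CUBIC))
E
```

```text
[495.47062496  59.61675105 332.72093361] [-1.79838129e+02 -1.62830150e-02  9.29755783e+01]
```

View pics/w2v.png

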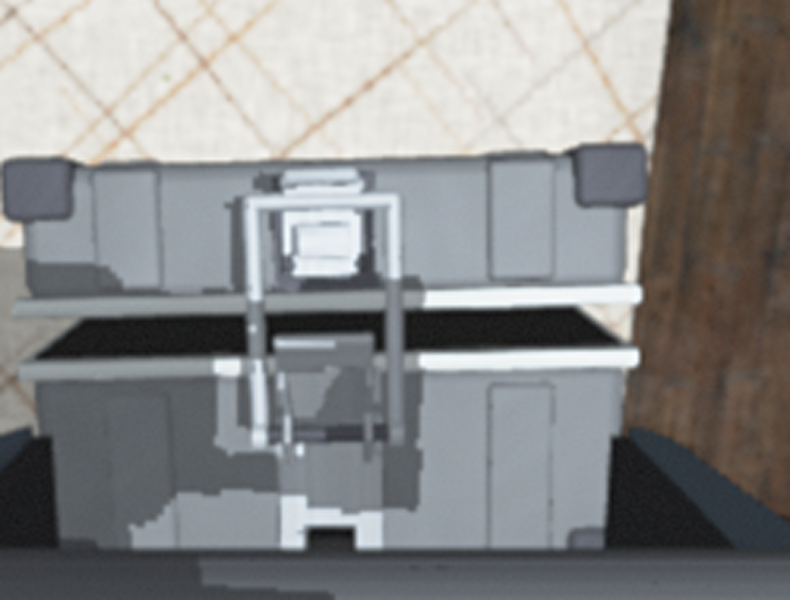

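```bash
python3 - <<'E'
from h import *
s=np.load("w2.npy");C=cam("wrist",dict(ee_pos=s[:3],ee_rot=s[3:]))
f=lambda u,v:(150+u/3.16,70+v/3.158)
print("eye",C[2])
P={}
for n,u,v,z in [("bsealL",20,370,165),("bsealR",640,358,165),("lsealL",15,305,167),("lsealR",640,294,167),("hingeL",258,437,195.7),("hingeR",397,437,195.7),("keepTop",327,242,182),("keepnoseedge",327,215,182),("bar200",325,202,200),("bar215",325,202,215),("bar230",325,202,230),("tab215",322,172,215),("tab230",322,172,230),("leverend225",322,340,225),("lidcorner",608,148,167),("lidcornerL",40,160,167)]:
    P[n]=ray(C,*f(u,v),z);print(n,P[n].round(1))
T=cam("top")
print("top bar",[ray(T,264.5,178.5,z).round(1) for z in(200,215,230)])
g=lambda u,v:(240+u/4.7,120+v/4.7)
print("body edge x=65", ray(T,*g(388,100),165),ray(T,*g(408,440),165), "bseal",ray(T,*g(217,70),165),ray(T,*g(240,490),165))
print("hinge top",ray(T,*g(272,268),195.7))
E
```

```text
eye [492.60837732 124.78870619 503.86272121]
bsealL [396.4  42.6 165. ]
bsealR [594.7  56.9 165. ]
lsealL [395.8  64.  167. ]
lsealR [591.6  77.8 167. ]
hingeL [475.3  33.3 195.7]
hingeR [516.4  35.5 195.7]
keepTop [492.8  90.5 182. ]
keepnoseedge [492.4  98.4 182. ]
bar200 [491.7 103.4 200. ]
bar215 [491.7 104.5 215. ]
bar230 [491.7 105.5 230. ]
tab215 [490.5 112.2 215. ]
tab230 [490.6 112.9 230. ]
leverend225 [492.8  69.4 225. ]
lidcorner [576.6 121.8 167. ]
lidcornerL [404.1 109.3 167. ]
top bar [array([490.1, 102.5, 200. ]), array([488.1, 103.1, 215. ]), array([486.1, 103.6, 230. ])]
body edge x=65 [579.28507325 -23.94659606 165.        ] [421.44069049 -34.20396438 165.        ] bseal [591.6131169  55.6990847 165.       ] [397.01801053  42.55447664 165.        ]
hinge top [495.31506894  32.31711639 195.7       ]
```

```bash
cat >> h.py <<'E'
O=np.array([496.0,34.3,0.]);YAW=np.radians(-86.0)
def c2w(p):
    p=np.atleast_2d(np.array(p,float));c,s=np.cos(YAW),np.sin(YAW)
    return np.c_[O[0]+c*p[:,0]-s*p[:,1],O[1]+s*p[:,0]+c*p[:,1],p[:,2]]
def hinge(th): a=th-np.radians(13);return np.array([5+18*np.cos(a),0,179+18*np.sin(a)])
def bailpt(th,b,p): # p in bail axes, b raise rad
    x,y,z=p;h=hinge(th);return h+[x*np.cos(b)+z*np.sin(b),y,-x*np.sin(b)+z*np.cos(b)]
E
python3 - <<'E'
from h import *
im=cv2.imread("pics/scene.png");C=cam("scene");s=7.3
u0,v0,w,h=203,163,54,40
big=cv2.resize(im[v0:v0+h,u0:u0+w],None,fx=s,fy=s,interpolation=cv2.INTER_CUBIC)
def draw(img,pts,col):
    q=(proj(C,c2w(pts))-[u0,v0]+.5)*s
    cv2.polylines(img,[q.astype(int)],False,col,1)
out=[]
for bs in [None,(-8,),(2,),(12,)]:
    b=big.copy()
    if bs:
        for d in bs:
            f=lambda x,y,z:bailpt(2.18,np.radians(d),(x,y,z))
            draw(b,[f(0,-20,0),f(-67.5,-20,-4),f(-67.5,20,-4),f(0,20,0)],(0,0,255))
            draw(b,[f(-74.5,-11,-4),f(-74.5,-11,14),f(-74.5,11,14),f(-74.5,11,-4),f(-74.5,-11,-4)],(0,255,0))
        draw(b,[(-17,-100,165),(-17,100,165)],(255,0,0));draw(b,[(65,-100,165),(65,100,165),(-17,100,165)],(255,0,0))
    out.append(b)
o=np.vstack([np.hstack(out[:2]),np.hstack(out[2:])]);print(o.shape);cv2.imwrite("pics/ov.png",o)
E
```

```text
(584, 788, 3)
```

View pics/ov.png

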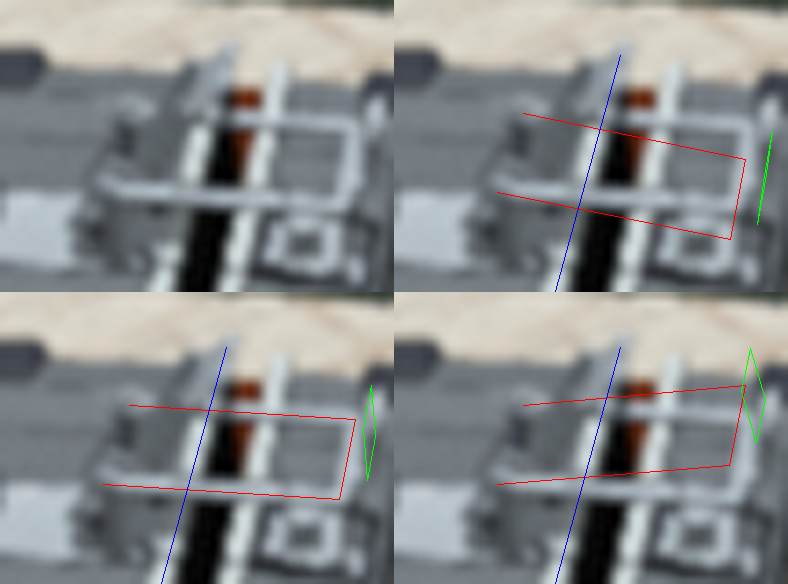

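The model with bail raise ≈2–3° fits the scene picture. I'll move above the tab, offset outward from the lid.

Request:
apply_moves([
  [0.035,-0.002,0.0,-0.017,0],
  [0.059,-0.002,0.03,-0.017,0],
  [0.059,-0.002,0.07,-0.017,0],
  [0.059,-0.002,0.1,-0.017,0],
  [0.059,-0.002,0.1,-0.017,0],
])

```text
time_s: 2.7
ee_pos: [486.3, 117.1, 230.6]
ee_rot: [-179.5, 0.1, 93.9]
force: [0.4, -0.5, -0.5]
gripper_width: 53.9
gripper_force: 0.0
```

```bash
python3 - <<'E'
from h import *
st=env.state();print(st["ee_pos"],st["ee_rot"],st["force"],st["gripper_width"])
w=cams.grab_frame("wrist");cv2.imwrite("pics/w3.png",w)
np.save("w3.npy",np.r_[st["ee_pos"],st["ee_rot"]])
C=cam("wrist",st)
for d in (2,):
    f=lambda x,y,z:bailpt(2.18,np.radians(d),(x,y,z))
    for P,c in (([f(-67.5,-20,-4),f(-67.5,20,-4)],(0,0,255)),([f(-74.5,-11,-4),f(-74.5,-11,14),f(-74.5,11,14),f(-74.5,11,-4)],(0,255,0))):
        cv2.polylines(w,[proj(C,c2w(P)).round().astype(int)],False,c,1)
cv2.imwrite("pics/w3v.png",cv2.resize(w,(800,600),interpolation=cv2.INTER_CUBIC))
E
```

```text
[486.32199999 117.13935902 230.64506801] [-1.79511850e+02  6.29303817e-02  9.39195762e+01] [ 0.44166724 -0.45378078 -0.48921064] 53.93520076073214
```

View pics/w3v.png

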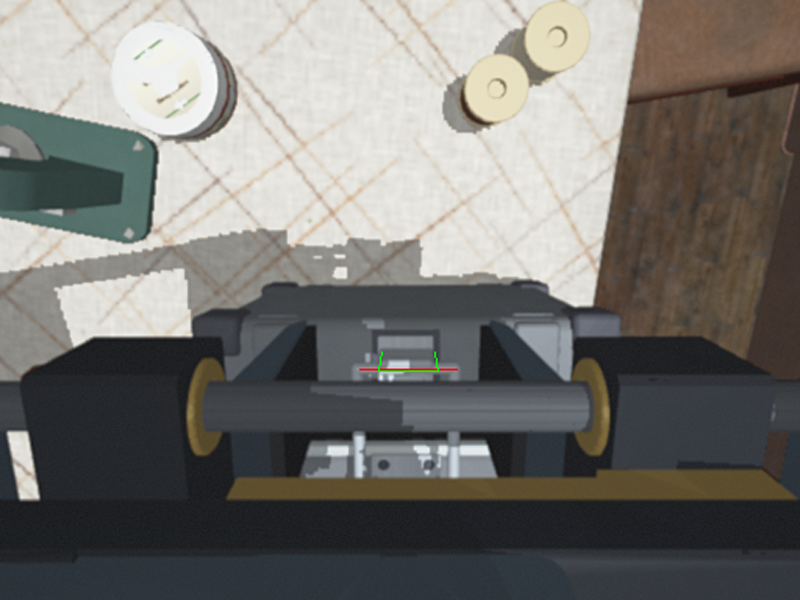

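The overlay matches: bar at view row 370, tab at (408,350). The fingers straddle the tab, so I'll descend and pinch.

Request:
apply_moves([
  [0.001,0.002,0.008,0,0],
  [0.001,0.002,0.016,0,0],
  [0.001,0.002,0.024,0,0],
  [0.001,0.002,0.026,0,0],
  [0.001,0.002,0.026,0,0],
])

```text
time_s: 3.25
ee_pos: [491.9, 118.1, 207.7]
ee_rot: [-180.0, -0.0, 93.8]
force: [-0.5, -0.4, 1.1]
gripper_width: 45.7
gripper_force: 0.0
```

```bash
python3 - <<'E'
from h import *
st=env.state()
for k in("ee_pos","ee_rot","force","gripper_width"):print(st[k])
E
```

```text
[491.91676152 118.14720296 207.69186406]
[-1.79969436e+02 -1.01009333e-03  9.38262493e+01]
[-0.47024653 -0.4257589   1.07873826]
45.71038109923194
```

Request:
apply_moves([
  [0,-0.001,0.003,0,-0.3],
  [0,-0.001,0.003,0,-0.6],
  [0,-0.001,0.003,0,-0.8],
  [0,-0.001,0.003,0,-0.8],
  [0,-0.001,0.003,0,-0.8],
], grip_force=8)

```text
time_s: 3.75
ee_pos: [489.8, 118.2, 204.7]
ee_rot: [-179.8, -0.0, 93.8]
force: [-3.8, 0.0, -0.3]
gripper_width: 21.4
gripper_force: 8.0
```

Request:
apply_moves([
  [0,0,0,0,-1],
  [0,0,0,0,-1],
  [0,0,0,0,-1],
], grip_force=8)

```text
time_s: 4.05
ee_pos: [490.0, 118.2, 204.7]
ee_rot: [-179.9, -0.0, 93.8]
force: [-6.2, 0.0, 0.5]
gripper_width: 21.2
gripper_force: 8.0
```

Request:
apply_moves([
  [0,-0.001,0.002,0,-1],
  [0.0005,-0.001,0.005,0,-1],
  [0.0005,-0.001,0.008,0,-1],
  [0.0005,-0.001,0.01,0,-1],
  [0.0005,-0.001,0.01,0,-1],
])

```text
time_s: 4.55
ee_pos: [489.8, 118.8, 194.5]
ee_rot: [-180.0, -0.0, 93.8]
force: [-4.0, 1.1, -0.1]
gripper_width: 21.4
gripper_force: 8.0
```

Request:
apply_moves([
  [0,-0.001,0.002,0,-1],
  [0,-0.001,0.004,0,-1],
  [0,-0.001,0.006,0,-1],
  [0,-0.001,0.008,0,-1],
  [0,-0.001,0.008,0,-1],
])

```text
time_s: 5.05
ee_pos: [489.4, 118.4, 186.7]
ee_rot: [180.0, 0.0, 93.8]
force: [-1.6, 1.5, -0.2]
gripper_width: 20.7
gripper_force: 8.0
```

Request:
apply_moves([
  [0,0,0.002,0,-1],
  [-0.0005,0,0.004,0,-1],
  [-0.001,0,0.005,0,-1],
  [-0.001,0,0.005,0,-1],
])

```text
time_s: 5.45
ee_pos: [489.3, 117.6, 181.8]
ee_rot: [180.0, -0.0, 93.8]
force: [-0.6, 1.0, -0.8]
gripper_width: 21.4
gripper_force: 8.0
```

Request:
apply_moves([
  [0,0,0.001,0,-1],
  [-0.0005,0,0.002,0,-1],
  [-0.0008,0,0.003,0,-1],
  [-0.001,0,0.004,0,-1],
  [-0.001,0,0.004,0,-1],
])

```text
time_s: 5.95
ee_pos: [489.3, 116.6, 177.9]
ee_rot: [180.0, -0.0, 93.8]
force: [-1.4, 1.2, 0.2]
gripper_width: 21.2
gripper_force: 8.0
```

Request:
apply_moves([
  [0,0,0.0005,0,-1],
  [-0.0003,0,0.001,0,-1],
  [-0.0005,0,0.0015,0,-1],
  [-0.0005,0,0.0015,0,-1],
])

```text
time_s: 6.35
ee_pos: [489.3, 116.2, 176.4]
ee_rot: [180.0, -0.0, 93.8]
force: [-0.2, 1.8, -0.8]
gripper_width: 21.1
gripper_force: 8.0
```

Request:
apply_moves([
  [0,0,0.0005,0,-1],
  [-0.0003,0,0.001,0,-1],
  [-0.0005,0,0.0015,0,-1],
  [-0.0005,0,0.0015,0,-1],
])

```text
time_s: 6.75
ee_pos: [489.3, 115.7, 174.9]
ee_rot: [180.0, -0.0, 93.8]
force: [-0.2, 2.3, -1.5]
gripper_width: 20.8
gripper_force: 8.0
```

Request:
apply_moves([
  [0,0,0.0005,0,-1],
  [-0.0003,0,0.001,0,-1],
  [-0.0003,0,0.001,0,-1],
])

```text
time_s: 7.05
ee_pos: [489.3, 115.4, 173.9]
ee_rot: [180.0, -0.0, 93.8]
force: [0.4, 2.4, -0.8]
gripper_width: 20.9
gripper_force: 8.0
```

Request:
apply_moves([
  [0,0,0.0005,0,-1],
  [-0.0003,0,0.001,0,-1],
  [-0.0003,0,0.0015,0,-1],
])

```text
time_s: 7.35
ee_pos: [489.4, 115.1, 173.2]
ee_rot: [179.9, -0.0, 93.8]
force: [-1.8, 3.0, 7.2]
gripper_width: 21.1
gripper_force: 8.0
```

```bash
python3 - <<'E'
from h import *
a=cams.grab_frame("scene");cv2.imwrite("pics/s2.png",a)
C=cam("scene");u0,v0,w,h=203,160,60,44;s=7
b=a[v0:v0+h,u0:u0+w]
cv2.imwrite("pics/s2v.png",cv2.resize(b,None,fx=12,fy=12,interpolation=cv2.INTER_CUBIC))
st=env.state();print(st["ee_pos"],st["force"])
for d in(-22,-19,-16):print(d,[((proj(C,c2w(bailpt(2.18,np.radians(d),(-67.5,y,-4))))-[u0,v0]+.5)*12).round() for y in(-20,20)])
E
```

```text
[489.39790347 115.08756315 173.22997383] [-2.00400283  2.81987046  5.99818311]
-22 [array([[553., 366.]]), array([[526., 500.]])]
-19 [array([[560., 352.]]), array([[534., 486.]])]
-16 [array([[567., 338.]]), array([[540., 471.]])]
```

View pics/s2v.png

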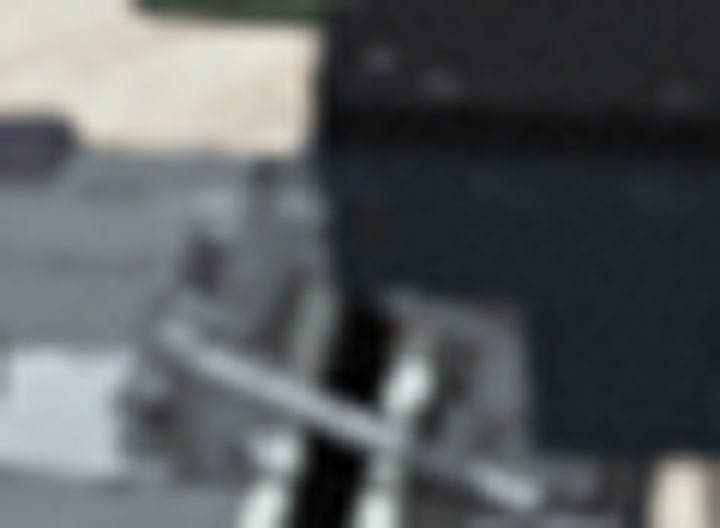

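The bail end sits at view px (530,495), so the bail angle is about −21° and the bar touches the keeper floor at about 7 N. I'll ease up 1 mm and draw it in under the nose.

Request:
apply_moves([
  [0,0,-0.001,0,-1],
  [-0.001,0,-0.001,0,-1],
  [-0.002,0,-0.001,0,-1],
  [-0.003,0,-0.001,0,-1],
  [-0.004,0,-0.001,0,-1],
])

```text
time_s: 7.9
ee_pos: [489.7, 111.9, 173.7]
ee_rot: [180.0, -0.1, 93.8]
force: [-0.7, 5.5, 3.6]
gripper_width: 20.8
gripper_force: 8.0
```

Request:
apply_moves([
  [-0.001,0,0,0,-1],
  [-0.002,0,0,0,-1],
  [-0.003,0,0,0,-1],
  [-0.004,0,0,0,-1],
])

```text
time_s: 8.3
ee_pos: [489.9, 108.9, 174.0]
ee_rot: [180.0, -0.3, 93.8]
force: [-2.4, 9.1, 4.6]
gripper_width: 20.9
gripper_force: 8.0
```

Request:
apply_moves([
  [0,0,-0.001,0,-1],
  [-0.001,0,-0.001,0,-1],
  [-0.002,0,-0.001,0,-1],
  [-0.002,0,-0.001,0,-1],
])

```text
time_s: 8.7
ee_pos: [490.0, 107.3, 174.5]
ee_rot: [180.0, -0.3, 93.8]
force: [-1.2, 9.9, 1.9]
gripper_width: 20.9
gripper_force: 8.0
```

Request:
apply_moves([
  [-0.001,0,0,0,-1],
  [-0.002,0,0,0,-1],
  [-0.002,0,0,0,-1],
])

```text
time_s: 9.0
ee_pos: [490.1, 105.2, 174.8]
ee_rot: [180.0, -0.3, 93.8]
force: [-0.9, 9.2, 2.0]
gripper_width: 21.3
gripper_force: 8.0
```

```bash
python3 - <<'E'
from h import *
a=cv2.imread("pics/s2.png");b=cams.grab_frame("scene");cv2.imwrite("pics/s3.png",b)
C=cam("scene")
print("hinge pred",[(th,proj(C,c2w(hinge(th)+[0,20,0])).round(1)) for th in(2.18,1.9,1.7,1.5)])
big=lambda i:cv2.resize(i,None,fx=4,fy=4,interpolation=cv2.INTER_CUBIC)
for (x0,y0,x1,y1) in [(213,184,226,194),(240,195,250,204),(216,174,228,190)]:
    p=big(a)[y0*4:y1*4,x0*4:x1*4]; m=cv2.matchTemplate(big(b)[(y0-8)*4:(y1+8)*4,(x0-12)*4:(x1+12)*4],p,cv2.TM_CCOEFF_NORMED)
    _,s,_,l=cv2.minMaxLoc(m);print(s,l[0]/4-12,l[1]/4-8)
st=env.state();print(st["ee_pos"],st["force"])
A=[cv2.resize(i[160:204,203:263],None,fx=6.5,fy=6.5,interpolation=cv2.INTER_CUBIC) for i in(a,b)]
cv2.imwrite("pics/cmp.png",np.vstack(A))
E
```

```text
hinge pred [(2.18, array([[216.7, 188.9]])), (1.9, array([[214.4, 188.3]])), (1.7, array([[212.7, 188.2]])), (1.5, array([[211.1, 188.4]]))]
0.855880856513977 -1.25 0.25
0.8576390147209167 -3.75 -0.75
0.7360261678695679 -3.25 -0.5
[490.14296608 105.10832178 174.7995394 ] [-1.14666149 10.25208092  2.58520421]
```

View pics/cmp.png

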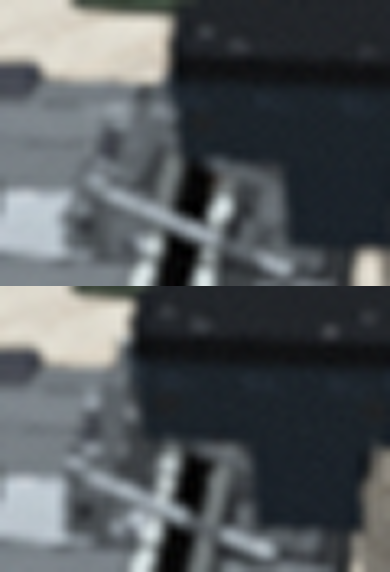

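The bail followed in about 5 mm, with some slip at the pads. I'll grip firmer and draw it the rest of the way.

Request:
apply_moves([
  [0,0,0,0,-1],
  [0,0,0,0,-1],
  [-0.001,0,0,0,-1],
  [-0.002,0,0,0,-1],
  [-0.002,0,0,0,-1],
], grip_force=16)

```text
time_s: 9.55
ee_pos: [490.2, 104.5, 174.9]
ee_rot: [179.9, -0.4, 93.7]
force: [-1.5, 13.7, 2.8]
gripper_width: 19.6
gripper_force: 16.0
```

Request:
apply_moves([
  [-0.001,0,0,0,-1],
  [-0.002,0,0,0,-1],
  [-0.002,0,0,0,-1],
])

```text
time_s: 9.85
ee_pos: [490.3, 103.6, 175.1]
ee_rot: [179.9, -0.6, 93.7]
force: [-2.1, 16.2, 4.4]
gripper_width: 19.8
gripper_force: 16.0
```

The force now rises at about 4 N/mm, the seal's stiffness, so the bar is seated in the throat and drawing the lid. I'll relax, release and retreat upward.

Request:
apply_moves([
  [0.001,0,0,0,-1],
  [0.002,0,0,0,-1],
  [0.003,0,0,0,-1],
  [0.003,0,0,0,-1],
], grip_force=8)

```text
time_s: 10.25
ee_pos: [490.3, 102.5, 174.9]
ee_rot: [180.0, -0.1, 93.8]
force: [-0.7, 5.9, 5.2]
gripper_width: 20.6
gripper_force: 8.0
```

Request:
apply_moves([
  [0,0,0,0,-0.35],
  [0,0,0,0,-0.35],
  [0,0,0,0,-0.35],
  [0,0,-0.002,0,-0.35],
  [0,0,-0.01,0,-0.35],
])

```text
time_s: 10.75
ee_pos: [489.5, 101.6, 183.9]
ee_rot: [-179.9, 0.0, 93.8]
force: [-0.2, 0.9, -0.3]
gripper_width: 29.6
gripper_force: 0.0
```

Request:
apply_moves([
  [0,0.002,-0.015,0,-0.35],
  [0,0.002,-0.032,0,-0.6],
  [0,0.002,-0.032,0,-1],
  [0,0.002,-0.032,0,-1],
  [0,0.002,-0.032,0,-1],
])

```text
time_s: 11.25
ee_pos: [491.6, 102.0, 215.7]
ee_rot: [-179.9, 0.0, 93.8]
force: [-0.5, 0.5, 0.5]
gripper_width: 1.0
gripper_force: 0.0
```

```bash
python3 - <<'E'
from h import *
b=cams.grab_frame("scene");cv2.imwrite("pics/s4.png",b);w=cams.grab_frame("wrist");cv2.imwrite("pics/w4.png",w)
st=env.state();print(st["ee_pos"],st["force"],st["gripper_width"])
C=cam("scene")
s=9;u0,v0=203,160;c=cv2.resize(b[160:208,203:263],None,fx=s,fy=s,interpolation=cv2.INTER_CUBIC)
for th,col in((2.0,(0,0,255)),(1.75,(0,255,0))):
    n=np.array([-np.sin(th),0,np.cos(th)]);d=np.array([np.cos(th),0,np.sin(th)]);p=np.array([5,0,179.])
    for y in(-13,13):
        q=(proj(C,c2w([p+8*n+[0,y,0],p+8*n+62*d+[0,y,0]]))-[u0,v0]+.5)*s
        cv2.polylines(c,[q.astype(int)],False,col,1)
wv=cv2.resize(w[100:384,100:412],None,fx=.8,fy=.8)
cv2.imwrite("pics/last.png",np.hstack([c,np.zeros((432,250,3),np.uint8)]));
o=cv2.imread("pics/last.png");o[:wv.shape[0],540:790]=wv[:,:250];cv2.imwrite("pics/last.png",o)
E
```

```text
[491.58765405 102.02412743 215.62166496] [-0.73430714 -0.04372646 -0.83231049] 0.5176187552867124
```

View pics/last.png

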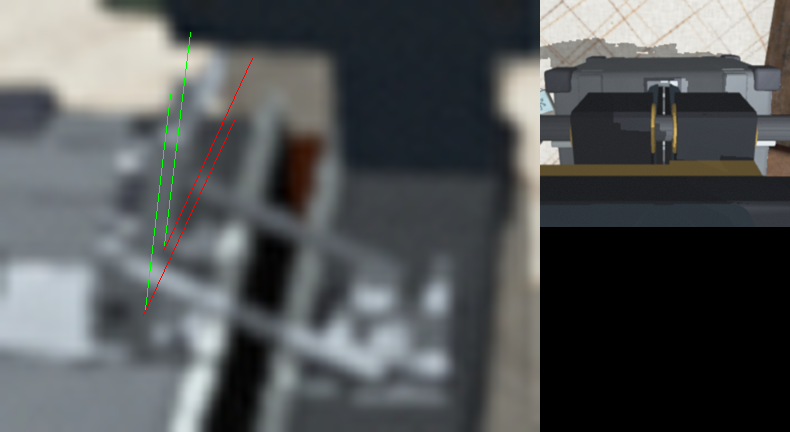

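Lever is at about 1.85 rad, between the overlays, and the bail is down at the keeper with its end at px (380,370). I'll close in on the lever face with shut fingers.

Request:
apply_moves([
  [-0.012,0,-0.002,0,-1],
  [-0.024,0,-0.004,0,-1],
  [-0.03,0,-0.004,0,-1],
  [-0.036,0,-0.004,0,-1],
  [-0.036,0,-0.004,0,-1],
])

```text
time_s: 11.85
ee_pos: [495.0, 66.1, 221.1]
ee_rot: [179.9, -0.1, 93.8]
force: [0.2, 3.3, 1.7]
gripper_width: 0.5
gripper_force: 1.7
```

Request:
apply_moves([
  [-0.004,0,0,0,-1],
  [-0.008,0,0,0,-1],
  [-0.012,0,0,0,-1],
  [-0.016,0,0,0,-1],
  [-0.016,0,0,0,-1],
])

```text
time_s: 12.35
ee_pos: [496.1, 51.0, 221.2]
ee_rot: [179.9, -0.1, 93.8]
force: [-0.8, 4.4, 3.6]
gripper_width: 0.3
gripper_force: 2.5
```

Request:
apply_moves([
  [-0.004,0,0,0,-1],
  [-0.008,0,0,0,-1],
  [-0.012,0,0,0,-1],
  [-0.016,0,0.001,0,-1],
  [-0.02,0,0.002,0,-1],
])

```text
time_s: 12.85
ee_pos: [497.4, 32.9, 218.5]
ee_rot: [179.9, -0.3, 93.8]
force: [0.8, 10.3, 0.8]
gripper_width: 0.4
gripper_force: 4.2
```

Request:
apply_moves([
  [-0.003,0,0.001,0,-1],
  [-0.006,0,0.002,0,-1],
  [-0.01,0,0.004,0,-1],
  [-0.014,0,0.007,0,-1],
  [-0.017,0,0.01,0,-1],
])

```text
time_s: 13.35
ee_pos: [498.1, 13.5, 208.3]
ee_rot: [180.0, -0.0, 93.8]
force: [0.2, 3.2, 1.4]
gripper_width: 0.5
gripper_force: 1.1
```

Request:
apply_moves([
  [-0.003,0,0.003,0,-1],
  [-0.005,0,0.007,0,-1],
  [-0.007,0,0.011,0,-1],
  [-0.008,0,0.014,0,-1],
  [-0.008,0,0.014,0,-1],
])

```text
time_s: 13.85
ee_pos: [498.2, 5.0, 193.8]
ee_rot: [-179.9, 0.0, 93.8]
force: [-0.1, -0.2, 0.0]
gripper_width: 0.6
gripper_force: 0.0
```

Request:
apply_moves([
  [-0.001,0,0.002,0,-1],
  [-0.002,0,0.004,0,-1],
  [-0.002,0,0.006,0,-1],
  [-0.002,0,0.007,0,-1],
])

```text
time_s: 14.25
ee_pos: [498.6, 3.4, 187.2]
ee_rot: [-180.0, -0.0, 93.8]
force: [0.3, 0.0, 1.5]
gripper_width: 0.4
gripper_force: 1.0
```

Request:
apply_moves([
  [0,0,0.001,0,-1],
  [0,0,0.002,0,-1],
  [0,0,0.002,0,-1],
  [0,0,0.002,0,-1],
])

```text
time_s: 14.65
ee_pos: [498.7, 3.4, 187.2]
ee_rot: [179.9, 0.0, 93.9]
force: [-4.2, -0.1, 9.9]
gripper_width: 0.1
gripper_force: 5.0
```

Request:
apply_moves([
  [0,0,-0.01,0,-1],
  [0,0,-0.04,0,-1],
  [0,0,-0.08,0,-1],
  [0,0,-0.12,0,-1],
  [0,0,-0.15,0,-1],
])

```text
time_s: 15.15
ee_pos: [499.2, 3.4, 338.5]
ee_rot: [179.8, 0.0, 93.8]
force: [0.2, 0.7, -0.3]
gripper_width: 0.4
gripper_force: 0.0
```

Request:
apply_moves([
  [-0.04,0,-0.02,0,-1],
  [-0.08,0,-0.02,0,-1],
  [-0.08,0,-0.02,0,-1],
  [-0.08,0,-0.02,0,-1],
])

```text
time_s: 15.55
ee_pos: [504.0, -76.8, 355.3]
ee_rot: [-180.0, -0.0, 93.7]
force: [-0.1, -0.3, 0.5]
gripper_width: 0.7
gripper_force: 0.0
```

```bash
python3 - <<'E'
from h import *
a=cv2.imread("pics/scene.png");b=cams.grab_frame("scene");cv2.imwrite("pics/s5.png",b);t=cams.grab_frame("top");cv2.imwrite("pics/t5.png",t)
st=env.state();print(st["ee_pos"],st["force"])
A=[cv2.resize(b[155:215,190:266],(500,395),interpolation=cv2.INTER_CUBIC)]
cv2.imwrite("pics/fin.png",np.hstack([A[0],cv2.resize(t[150:210,250:296],(300,395),interpolation=cv2.INTER_CUBIC)]))
E
```

```text
[503.8954977  -75.72634338 355.19855095] [ 0.38267696  0.64909278 -0.42014869]
```

The picture allowance is used up, so I'll check the lid's draw-in by numeric template matching.

```bash
python3 - <<'E'
from h import *
big=lambda i:cv2.resize(i,None,fx=4,fy=4,interpolation=cv2.INTER_CUBIC)
def m(f1,f2,boxes):
    A,B=big(cv2.imread(f1)),big(cv2.imread(f2))
    for n,(x0,y0,x1,y1) in boxes.items():
        r=cv2.matchTemplate(B[(y0-7)*4:(y1+7)*4,(x0-12)*4:(x1+12)*4],A[y0*4:y1*4,x0*4:x1*4],cv2.TM_CCOEFF_NORMED)
        _,s,_,l=cv2.minMaxLoc(r);print(n,round(s,2),l[0]/4-12,l[1]/4-7)
m("pics/top.png","pics/t5.png",dict(lidcorner=(253,131,268,147),lidcorner2=(258,213,272,230),lidseal=(272,190,284,222),body=(310,130,328,146),keeper=(264,174,277,186)))
m("pics/scene.png","pics/s5.png",dict(lidnear=(228,240,250,272),lidtop=(236,200,254,225),body=(188,210,210,240)))
C=cam("top");d=lambda x:(proj(C,c2w([[x,0,165]]))[0]);print("px/mm top",(d(0)-d(-50))/50)
p=proj(C,c2w([[48,0,187],[62,0,187],[5,0,187]]));print(p)
t=cv2.imread("pics/t5.png");q=p.astype(int);print("bright row lever", t[q[0][1],270:330].mean(1).round().astype(int))
E
```

```text
lidcorner 0.93 4.5 -0.25
lidcorner2 0.77 3.75 -0.25
lidseal 0.86 4.5 -1.25
body 1.0 0.0 0.0
keeper 0.84 5.0 -0.25
lidnear 0.79 -2.75 -0.75
lidtop 0.76 -5.25 0.25
body 1.0 0.0 0.0
px/mm top [ 0.46093873 -0.02219016]
[[319.06329522 176.14425407]
 [325.6353086  175.82822577]
 [298.85527414 177.11599685]]
bright row lever [185 180 143 175 205 202 203 177 170 195 133  80 149 208 209 150   0 176
 213 182 198 195 194 193 196 175 160 194 189 188 189 188 194 190 178 178
 173 191 189 182 172 180 189 193 182 162 189 188 187 187 187 187 187 183
 180 180 184 184 184 187]
```

The lid has been drawn in by about 10 mm while the body stayed put, and the lever lies flat. I'll hand the job in.

```bash
python3 -c "
from workcell import env
print(env.job_done())"
```

```text
the job is handed in; nothing more can be done
None
```

I hooked the bail over the keeper and pressed the lever home; the lid is drawn in about 10 mm by image matching, and the job is handed in at about 16 s, but no verdict came back and I had no picture views left to check the end state by eye.

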